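Set the indexing collar and lock it with the bar from the covered tray

ROBOT

A 6-joint arm with a two-finger parallel gripper is mounted at the origin on the work surface. World frame = base frame: x ahead of the robot, y to its left, z up, the work surface at z = 0. Lengths are in m, angles in rad, forces in N, time in s.
With the tool pointing down it reaches from about 0.35 to 0.775 m from the base axis. Payload 7.3 kg.
Tool frame: the origin (TCP) lies midway between the tips of the shut fingers; the grasp point (between the pads) lies 19 mm behind it; z points along the fingers, y is the line along which they close (so a half turn about z gives the same grasp; the last joint's range is limited). The gripper opens to 92 mm and grips with 3 to 60 N. Pads are 19 mm wide; open, the fingers measure 130 mm over their backs; the gripper's body (75 mm by 190 mm) begins 47 mm behind the grasp point.
Start: joints at [-1.266, 0.342, 1.524, -0, 1.275, -0.146], TCP at [0.229, -0.473, 0.227] pointing down, gripper open.
Joint ranges: [-2.53, 2.53], [-0.77, 2.02], [0.04, 2.7], [-1, 4.14], [0.28, 2.66], [-3.11, 3.11]. Speed limits (rad/s): [2.57, 2.57, 3.14, 3.14, 3.14, 3.14].

INTERFACE

Orientations are given as [roll, pitch, yaw] about the fixed x, y, z axes, in that order (R = Rz(yaw) Ry(pitch) Rx(roll)).
In Python, from cell import monitor, vision, workorder gives the robot as it stands.
- The arm moves only by the tool move_arm, never from a script. Its argument "rows" is a list of rows, each a list of 5 numbers: the shift along the world's x, y, z in mm, then the turn about the world's z in rad, then the closure, from -1 (fully open) to 1 (shut). A call has 1 to 12 rows; each row shifts and turns the commanded pose from where the row before left it; what a row does not reach is not made up. A row lasts 1/10 s, in which the tool goes at most 50 mm and 8.59 degrees, less where a joint would pass 70% of its speed; a pose out of reach is approached as far as the arm can. A call is refused whole if a number of a shift passes 50 or a number of a turn 0.15, either way. A call with a gripper value outside its range is refused whole. The fingers move at their own pace and stop on an object; "newtons" is the grip in N (left out, the last holds). Time passes only in rows, so rows that do not move let the fingers close. It gives the time, the measured TCP pose, the force, the opening and the grip force at its end, in the units of the state.
- monitor.observe(): the state, without advancing time (a new reading comes with each control period).
- vision.read_camera(name): name is "scene" or "side" or "wrist"; returns the picture (480x640x3 uint8, red, green, blue); there is no depth.
- vision.get_calibration(name): a dict with "K" (3x3 intrinsics, pixels), "T" (4x4, takes a point from camera to world coordinates); the wrist camera has in their place "mount" (4x4, takes a point from camera to tool coordinates, whose origin is the TCP and whose axes are the flange's). Camera axes: x right, y up, looking along -z (the intrinsics and any distortion apply to the point x, -y, -z); pixel columns grow to the right and rows downward; lengths in m; the calibration is good to about 2 mm. A picture is of the moment at which its call begins: read the wrist's pose just before it. get_calibration takes no time and is no camera call.
- workorder.hand_in(): hands the job in; it is judged then, once.
The state is a dict: "time": time; "qpos": joint angles; "qvel": joint speeds; "joint_efforts": joint torques, N m; "tool_pos": TCP position; "tool_rot": TCP orientation; "contact_force": force on the tool from outside, world axes, zero at the start; "torque": the same for the moment, N m; "opening": finger opening in m; "grip_force": force on a finger pad.
Only numpy, scipy, OpenCV 4.12 (cv2) and the standard library are available. Lean on these libraries where they do the work, as an engineer would, in place of code of your own. Each camera call takes 0.05 s, during which the arm holds its last target. There are 200 camera calls.

TASK

First turn the ribbed collar of the welding fixture until its fork stands in line with the marked channel. Then slide the tray's loose cover plate aside onto the tray's empty half, without lifting it off the tray, and take out the lock bar with the wide head (not the plain bar). Lay the lock bar flat in the channel, nose between the prongs of the fork and head close to the end of the channel's cheeks, so that the collar is locked; leave the plain bar and the other things on the bench where they are.

Things in the scene. Friction and masses are not known exactly. Their poses are not given: they have to be found in the camera images.
- collar (a joint): Collar angle about the upright barrel, rad, growing counter-clockwise seen from above. Spring detents at 0, 0.6, 1.2, 1.8; hard ends at -0.12 and 1.92. The marked stop is the detent at 1.2: the fork points straight along the channel (the fork points to fixture yaw + value - 1.2). Turning takes up to about 0.2 N m; let go within 0.2 rad of a detent it is drawn into it and stays.
- collar_grip (a point): Point on the collar's axis, 63 mm above the bench, at the height to grip; x axis along the fork. The collar is an upright aluminium cylinder 60 mm in diameter, from 12 to 74 mm above the bench, ribbed from 50 to 72 mm; the fixed barrel (48 mm in diameter) rises through it to 84 mm, its cap to 90 mm.
- fixture: Fixed indexing fixture; origin on the bench on the collar's axis, x along the channel, z up. Base plate 12 mm thick, x = -55 to 175 mm, y = -55 to 55 mm. The open-topped channel lies on the plate between two cheeks (x = 70 to 118 mm, inner faces y = -13 and 13, outer -27 and 27 mm, tops 57 mm above the bench). A fine bright line on the plate along its middle is the mark.
- channel (a point): Where the centre of the lock bar (point lockbar_mid) comes to lie when it is home: on the channel's middle line 98.5 mm from the collar's axis, 24 mm above the bench; the nose is then 36 mm from the axis. x axis as the fixture.
- tray: Fixed grey tray; origin on the bench under its middle, 165 mm along x, 318 mm along y; top surface 36 mm above the bench, with a lip up to 46 mm all round (inside 155 x 313 mm). Its -y half has two pockets under the cover, its +y half is a flat empty ledge.
- cover_handle (a point): Middle of the cover's handle, 18 mm above the plate's underside. The cover is a loose aluminium plate 150 x 150 x 4 mm, about 0.35 kg, on the tray's top over both pockets (middle at tray y = -77 mm); it slides along the tray's y to the ledge (middle at y = 77 mm). Handle: upright dark bar, 64 mm along x, 14 mm thick along y, 26 mm tall above the plate.
- fork (a point): Middle of the collar's two-pronged fork, 45 mm from its axis, 26 mm above the bench. The prongs stick out of the collar to 60 mm from the axis, from 13 to 40 mm above the bench; each is 10 mm thick, with a 28 mm gap between them. x axis points outward.
- pockets (a point): Middle of the tray's pocket half, on the pocket floor 8 mm above the bench; axes as the tray. Two T-shaped pockets along x, middles 35 mm either side, fit a lock bar closely: 26 mm wide at the shank, 52 mm at the head (+x end). A finger trough (x = -52 to -4 mm, y = -77 to 77 mm, as deep) crosses both, so a bar can be gripped only there, across its shank.
- lockbar_mid (a point): Centre of the lock bar, half-way along it and half-way up: a loose T-shaped steel bar 125 mm long, 24 mm high, about 0.28 kg, lying flat in one of the two pockets. Its x axis points from nose to head: shank 18 mm wide and 90 mm long (x = -62.5 to 27.5 mm), head 44 mm wide and 35 mm long (x = 27.5 to 62.5 mm).
- lockbar_nose (a point): Middle of the lock bar's nose face, 62.5 mm from its centre on the -x side, half-way up.
- plainbar_mid (a point): Centre of the plain steel bar in the other pocket, 110 x 18 x 20 mm, no head; to be left there.
- tube: Bystander: upright square tube offcut 40 x 40 mm, 55 mm tall, beside the fixture; origin at its foot.
- square: Bystander: L-shaped dark steel setting square lying flat, 16 mm high: one leg 90 mm along x (x = -45 to 45, y = -20 to 0 mm), the other 50 mm along -y (x = 25 to 45, y = -70 to -20 mm); origin on the bench.
- flange: Bystander: steel ring 84 mm across, 14 mm high, on the bench in front of the tray; origin under its middle.
- can: Bystander: can 66 mm across, 180 mm tall; origin at its foot.
- jar: Bystander: jar 70 mm across, 75 mm tall; origin at its foot.
- hammer_grip (a point): Bystander: hammer lying flat, 26 mm high; point on its handle. Handle 25 mm thick from x = -190 to 55 mm of this point, head from x = 55 to 81 mm, y = -48 to 40 mm.
- brush_grip (a point): Bystander: wire brush lying flat, 20 mm high, from x = -72 to 168 mm of this point on its handle, up to 42 mm wide.
- lockbar: The lock bar itself; origin under its centre, axes as point lockbar_mid.
- cover: The cover plate itself; origin in the middle of its underside, axes as the tray when it lies on it.
There are look-alikes about, which are no part of the job. Of the things that look like the cover, the largest one is meant.

How it is judged:
By the outcome, as a careful person would: the job done as asked, in the order asked, and still so for the second after the job is handed in, with the robot touching nothing.
It also fails if it takes over 67 s, if anything falls off the work surface, if the arm or the gripper's body presses on something with over 40 N, if the wrist force passes 120 N, or if a joint passes its speed limit or range.

## Working session

There is one attempt and no reset: what is moved stays moved. The work goes in short steps, Python scripts to look and compute and a tool call to move; the robot and the scene stay as the last step left them, time stands still between calls to the robot, and variables do not carry over. Pictures are saved under pics/ and viewed, at most 13 in all, crops included, and the job is handed in when it is done.

Besides the shell and the picture viewer there is one more tool, called after "Emit:" as name(argument=value, ...), one argument or row to a line, values as JSON. move_arm: Moves the arm, as the interface text tells. Its arguments: {"type":"object","properties":{"rows":{"type":"array","items":{"type":"array","items":{"type":"number"}}},"newtons":{"type":"number"}},"required":["rows"]}

```bash
mkdir -p pics; ls; cat > h.py <<'E'
import numpy as np, cv2
from cell import monitor, vision, workorder
from scipy.spatial.transform import Rotation as R
def cal(n):
    c=vision.get_calibration(n)
    return {k:(np.array(v) if not isinstance(v,(str,dict)) else v) for k,v in c.items()}
def ray(c,T,uv):
    K=c["K"]; d=c.get("dist",c.get("distortion"))
    p=np.array(uv,float).reshape(-1,1,2)
    n=cv2.undistortPoints(p,K,None if d is None else np.array(d,float)).reshape(-1,2)
    v=np.c_[n[:,0],-n[:,1],-np.ones(len(n))]@T[:3,:3].T
    return T[:3,3],v
def onz(c,T,uv,z):
    o,v=ray(c,T,uv); return o+v*((z-o[2])/v[:,2])[:,None]
def proj(c,T,P):
    d=c.get("dist",c.get("distortion"))
    q=(np.atleast_2d(P)-T[:3,3])@T[:3,:3]; q=q*[1,-1,-1]
    return cv2.projectPoints(q.astype(float),np.zeros(3),np.zeros(3),c["K"],None if d is None else np.array(d,float))[0].reshape(-1,2)
def wristT(c,s):
    T=np.eye(4); T[:3,:3]=R.from_euler('xyz',s["tool_rot"]).as_matrix(); T[:3,3]=s["tool_pos"]
    return T@c["mount"]
def shot(n,f):
    s=monitor.observe(); im=vision.read_camera(n); c=cal(n)
    T=wristT(c,s) if n=="wrist" else c["T"]
    cv2.imwrite(f"pics/{f}.png",cv2.cvtColor(im,cv2.COLOR_RGB2BGR)); np.savez(f"pics/{f}.npz",T=T)
    return im,c,T
def load(n,f): return cv2.imread(f"pics/{f}.png"),cal(n),np.load(f"pics/{f}.npz")["T"]
E
python3 - <<'E'
from h import *
for n in ("scene","side","wrist"):
    im,c,T=shot(n,n+"0"); print(n,c.keys(),c["K"].tolist(),T.round(3).tolist(), {k:v for k,v in c.items() if 'dis' in k})
print(monitor.observe())
a=cv2.imread("pics/scene0.png");b=cv2.imread("pics/side0.png")
E
```

```text
pics
scene dict_keys(['K', 'T']) [[501.53523321429566, 0.0, 327.7724625752625], [0.0, 501.53523321429566, 241.55539995335516], [0.0, 0.0, 1.0]] [[0.659, -0.614, 0.436, 1.044], [0.753, 0.536, -0.382, -0.544], [0.001, 0.579, 0.815, 1.067], [0.0, 0.0, 0.0, 1.0]] {}
side dict_keys(['K', 'T']) [[468.6019079398343, 0.0, 321.9205368997468], [0.0, 468.6019079398343, 246.77913741877768], [0.0, 0.0, 1.0]] [[-0.937, 0.2, -0.287, 0.234], [-0.35, -0.54, 0.766, 0.773], [-0.002, 0.818, 0.576, 0.712], [0.0, 0.0, 0.0, 1.0]] {}
wrist dict_keys(['K', 'mount']) [[419.15114760655536, 0.0, 313.75700359093804], [0.0, 419.15114760655536, 235.8070474889049], [0.0, 0.0, 1.0]] [[0.435, 0.864, 0.255, 0.297], [-0.9, 0.417, 0.122, -0.439], [-0.001, -0.282, 0.959, 0.385], [0.0, 0.0, 0.0, 1.0]] {}
{'time': 0.15, 'qpos': array([-1.26599576e+00,  3.42542182e-01,  1.52476206e+00,  4.18389239e-06,
        1.27537525e+00, -1.45991290e-01]), 'qvel': array([ 0.00027461, -0.00132646, -0.00143215,  0.0016548 ,  0.00117873,
       -0.00082786]), 'joint_efforts': array([ 1.19161239e-03, -4.31467402e+01, -2.44352710e+01,  7.19335838e-02,
        5.37563232e-02, -8.11813516e-05]), 'tool_pos': array([ 0.2286712 , -0.47227043,  0.22622765]), 'tool_rot': array([-3.14051796e+00, -1.62064787e-04,  4.50790551e-01]), 'contact_force': array([-0.88972203, -0.03720165,  0.02270484]), 'torque': array([0.00271573, 0.02828929, 0.0501033 ]), 'grip_force': 0.0, 'opening': 0.0917410493296589}
```

View pics/scene0.png

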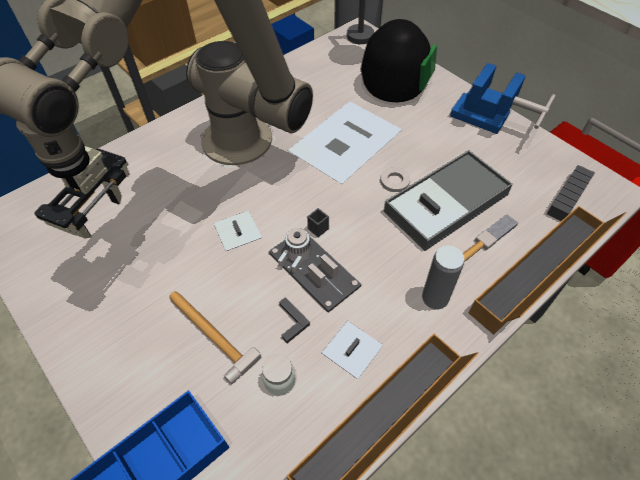

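View pics/side0.png

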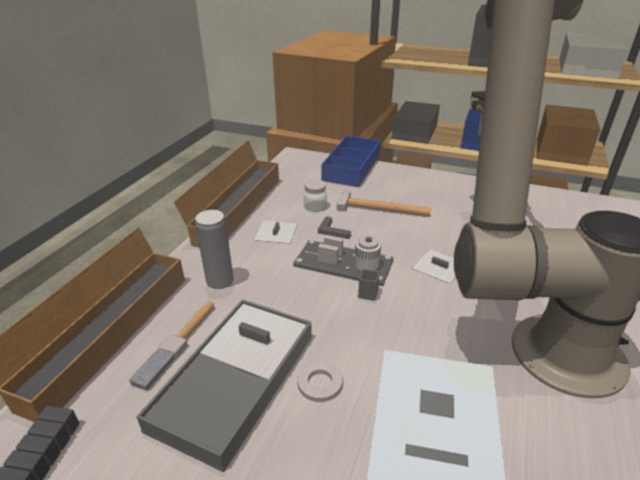

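The scene view shows the tray at (448,198), with the cover on its left half and its handle at (428,203). The fixture is at (315,268) with the collar at (297,240). Two things look like the cover, the small plates with handles at (237,229) and (352,348). The large plate on the tray is the one meant.

```bash
python3 - <<'E'
from h import *
im,c,T=load("scene","scene0"); im2,c2,T2=load("side","side0")
print("tray",onz(c,T,[(386,207),(470,153),(511,185),(428,245)],.046).round(3).tolist())
print("handle",onz(c,T,[(428,203)],.06).round(3), onz(c2,T2,[(254,332)],.06).round(3))
print("fix",onz(c,T,[(269,255),(360,287),(330,308)],.012).round(3).tolist())
print("collar cap",onz(c,T,[(297,234)],.09).round(3), onz(c2,T2,[(369,240)],.09).round(3))
a=cv2.resize(im[215:315,250:370],None,fx=5,fy=5,interpolation=cv2.INTER_CUBIC)
b=cv2.resize(im2[225:305,285:405],None,fx=5,fy=5,interpolation=cv2.INTER_CUBIC)
t=cv2.resize(im[145:250,380:515],None,fx=4,fy=4,interpolation=cv2.INTER_CUBIC)
cv2.imwrite("pics/c1.png",a[:, :]);
cv2.imwrite("pics/c2.png",np.vstack([cv2.resize(a,(400,333)),cv2.resize(b,(400,267))]))
cv2.imwrite("pics/c2.png",np.hstack([cv2.imread("pics/c2.png"),cv2.copyMakeBorder(cv2.resize(t,(400,311)),0,289,0,0,cv2.BORDER_CONSTANT)]))
E
```

```text
tray [[0.515, 0.123, 0.046], [0.532, 0.445, 0.046], [0.684, 0.433, 0.046], [0.67, 0.115, 0.046]]
handle [[0.585 0.206 0.06 ]] [[0.582 0.218 0.06 ]]
fix [[0.414, -0.189, 0.012], [0.633, -0.08, 0.012], [0.628, -0.172, 0.012]]
collar cap [[ 0.456 -0.128  0.09 ]] [[ 0.45  -0.118  0.09 ]]
```

View pics/c2.png

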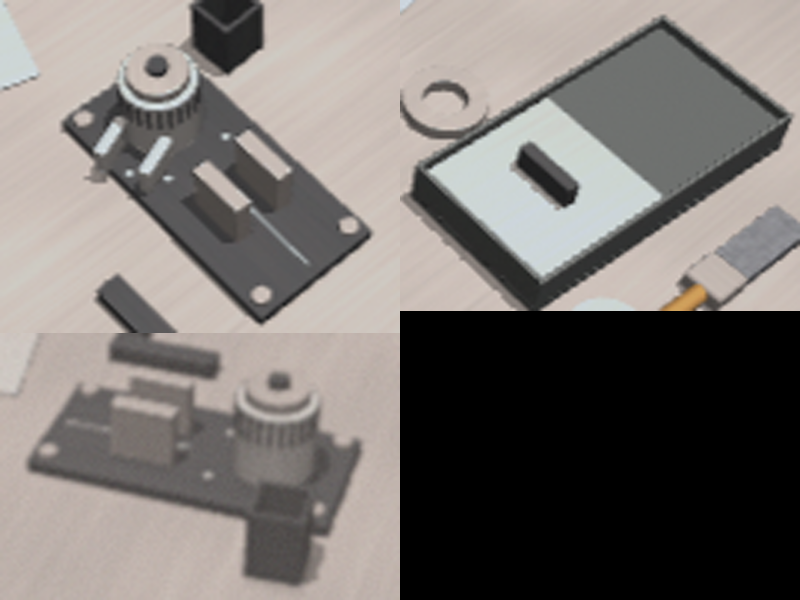

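The crop shows the fork's bright prongs at about (108,140) and (152,160) in the enlarged scene view. They point out to the side, roughly a quarter turn clockwise of the channel. The big plate with its handle on the tray is confirmed as the cover. I'll move the wrist camera over the fixture next.

Emit:
move_arm(
  rows=[
    [24, 44, 0, -0.056, -1],
    [24, 44, 0, -0.056, -1],
    [24, 44, 0, -0.056, -1],
    [24, 44, 0, -0.056, -1],
    [24, 44, 0, -0.056, -1],
    [24, 44, 0, -0.056, -1],
    [24, 44, 0, -0.056, -1],
    [23, 44, 0, -0.059, -1],
    [0, 0, 0, 0, -1],
  ],
)

```text
time: 1.05
tool_pos: [0.421, -0.1162, 0.2267]
tool_rot: [-3.14, -0.001, 0.005]
contact_force: [0.2, -0.6, -0.3]
opening: 0.0917
grip_force: 0.0
```

```bash
python3 - <<'E'
from h import *
im,c,T=shot("wrist","w1"); s=monitor.observe(); print(s["time"],s["tool_pos"],s["tool_rot"],T.round(3).tolist())
E
```

```text
1.1 [ 0.4200938  -0.11855857  0.22656723] [-3.14132069e+00  3.53251273e-04  5.88981030e-03] [[0.004, 0.959, 0.282, 0.497], [-1.0, 0.005, -0.0, -0.116], [-0.001, -0.282, 0.959, 0.385], [0.0, 0.0, 0.0, 1.0]]
```

View pics/w1.png

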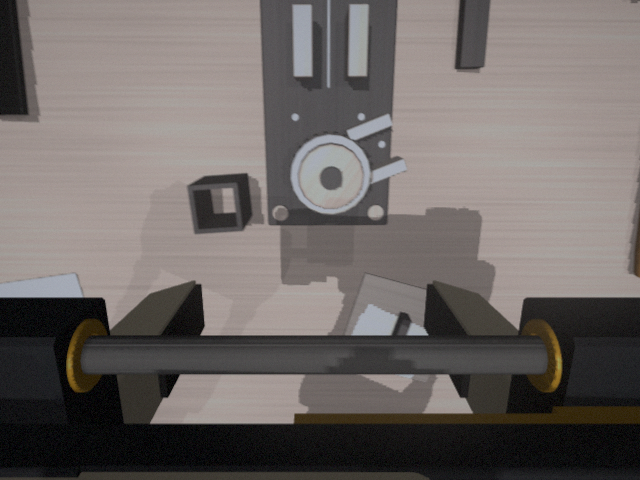

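The wrist view shows the collar at (331,176), the bright mark line from (328,0) to (329,88), and the prongs at about (370,127) and (388,171). The fork points right and slightly up, and the tube is at (220,203). Next I'll measure these from the pixels.

```bash
python3 - <<'E'
from h import *
im,c,T=load("wrist","w1"); g=cv2.cvtColor(im,cv2.COLOR_BGR2GRAY)
# collar ring
b=(g>150).astype(np.uint8)[125:222,284:378]
cs=[k for k in cv2.findContours(b,cv2.RETR_LIST,cv2.CHAIN_APPROX_NONE)[0] if len(k)>60]
for k in cs: print("ell",cv2.fitEllipse(k+np.array([284,125])))
hole=(g[160:195,315:348]<110).astype(np.uint8); m=cv2.moments(hole,True); hc=(315+m['m10']/m['m00'],160+m['m01']/m['m00']); print("boss",hc,onz(c,T,[hc],.09))
# line
L=[]
for r in range(5,85):
    row=g[r,318:340].astype(float); row-=np.median(row); w=np.clip(row-25,0,None)
    if w.sum()>0: L.append((318+(w*np.arange(22)).sum()/w.sum(),r))
P=onz(c,T,L,.012); f=np.polyfit(P[:,0],P[:,1],1); print("line yaw",np.arctan(f[0]),"y at .45",np.polyval(f,.45),P[:,0].max(),P[:,0].min(), np.std(P[:,1]-np.polyval(f,P[:,0])))
# cheeks tops, prongs
cc=cv2.findContours((g>150).astype(np.uint8)[0:100,270:392],cv2.RETR_EXTERNAL,cv2.CHAIN_APPROX_NONE)[0]
for k in cc:
    if cv2.contourArea(k)>400:
        r=cv2.minAreaRect(k+np.array([270,0])); p=cv2.boxPoints(r); print("cheek",r,onz(c,T,[r[0]],.057).round(4),onz(c,T,p,.057).round(4).tolist())
for (u,v) in [(391,121),(350,133),(405,167),(372,178)]: print(onz(c,T,[(u,v)],.04).round(4))
# tube top
print("tube",onz(c,T,[(190,186),(248,181),(248,175),(193,232)],.055).round(3).tolist())
for k in range(2): pass
E
```

```text
ell ((338.27386474609375, 203.63966369628906), (8.414506912231445, 30.31729507446289), 74.96070098876953)
ell ((330.8850402832031, 177.7979278564453), (25.584579467773438, 26.13174819946289), 133.42955017089844)
ell ((330.4479064941406, 175.79168701171875), (64.72771453857422, 65.56989288330078), 4.7553181648254395)
ell ((330.11505126953125, 173.9154052734375), (76.39654541015625, 77.65986633300781), 40.07896423339844)
ell ((361.1160583496094, 130.88168334960938), (10.608963966369629, 31.965068817138672), 74.60184478759766)
boss (330.9058524173028, 177.6793893129771) [[ 0.45306144 -0.12794465  0.09      ]]
line yaw 0.011721586099391704 y at .45 -0.12823591896071165 0.5796464792087861 0.5201665779062931 2.7710900976100222e-05
cheek ((357.8700866699219, 39.997398376464844), (17.016597747802734, 70.3059310913086), 1.1457629203796387) [[ 0.5472 -0.1471  0.057 ]] [[0.5237, -0.1411, 0.057], [0.57, -0.1408, 0.057], [0.5698, -0.1528, 0.057], [0.5235, -0.1536, 0.057]]
cheek ((301.9999694824219, 39.99999237060547), (15.999998092651367, 69.99998474121094), 0.0) [[ 0.5471 -0.1069  0.057 ]] [[0.5235, -0.101, 0.057], [0.5696, -0.1014, 0.057], [0.5696, -0.1126, 0.057], [0.5236, -0.1127, 0.057]]
[[ 0.4909 -0.177   0.04  ]]
[[ 0.4815 -0.1447  0.04  ]]
[[ 0.4546 -0.1905  0.04  ]]
[[ 0.4455 -0.1639  0.04  ]]
tube [[0.441, -0.018, 0.055], [0.445, -0.064, 0.055], [0.45, -0.064, 0.055], [0.403, -0.017, 0.055]]
```

The collar's axis is at (0.453,-0.128), the fixture's yaw is about 0.01 and the fork is at about -1.2. I'll lower with the fingers partly open.

Emit:
move_arm(
  rows=[
    [16, -5, 0, 0, -0.6],
    [17, -5, -20, 0, -0.6],
    [0, 0, -40, 0, -0.6],
    [0, 0, -40, 0, -0.6],
    [0, 0, -40, 0, -0.6],
    [0, 0, -25, 0, -0.6],
    [0, 0, 0, 0, -0.6],
  ],
)

```text
time: 1.8
tool_pos: [0.4496, -0.1316, 0.0588]
tool_rot: [-3.139, 0.007, -0.002]
contact_force: [0.1, 0.0, 0.3]
opening: 0.0739
grip_force: 0.0
```

Emit:
move_arm(
  rows=[
    [0, 0, -12, 0, -0.6],
    [0, 0, 0, 0, -0.6],
  ],
)

```text
time: 2.0
tool_pos: [0.4521, -0.1322, 0.05]
tool_rot: [3.142, 0.001, -0.001]
contact_force: [-0.5, -0.8, 0.4]
opening: 0.0736
grip_force: 0.0
```

```bash
python3 -c "
from h import *
s=monitor.observe();print(s['tool_pos'],s['tool_rot'])"
```

```text
[ 0.45205741 -0.13219643  0.04998379] [ 3.14158971e+00  6.25126664e-04 -1.15365932e-03]
```

Emit:
move_arm(
  rows=[
    [1, 4, -2, 0, -0.6],
    [0, 0, 0, 0, -0.2],
    [0, 0, 0, 0, 0.4],
    [0, 0, 0, 0, 1],
    [0, 0, 0, 0, 1],
    [0, 0, 0, 0, 1],
  ],
  newtons=35,
)

```text
time: 2.6
tool_pos: [0.4537, -0.1271, 0.0485]
tool_rot: [3.141, -0.001, -0.0]
contact_force: [-0.8, 3.1, 5.6]
opening: 0.0595
grip_force: 35.0
```

Emit:
move_arm(
  rows=[
    [0, 0, 0, 0.1, 1],
    [0, 0, 0, 0.1, 1],
    [0, 0, 0, 0.1, 1],
    [0, 0, 0, 0.1, 1],
    [0, 0, 0, 0.1, 1],
    [0, 0, 0, 0.1, 1],
    [0, 0, 0, 0.1, 1],
    [0, 0, 0, 0.1, 1],
    [0, 0, 0, 0.1, 1],
    [0, 0, 0, 0.1, 1],
    [0, 0, 0, 0.1, 1],
    [0, 0, 0, 0.1, 1],
  ],
)

```text
time: 3.8
tool_pos: [0.4534, -0.1266, 0.0485]
tool_rot: [3.142, -0.001, 1.204]
contact_force: [-1.7, 5.2, 8.1]
opening: 0.0593
grip_force: 35.0
```

Emit:
move_arm(
  rows=[
    [0, 0, 0, 0, 1],
    [0, 0, 0, 0, 1],
  ],
)

```text
time: 4.0
tool_pos: [0.4534, -0.1266, 0.0485]
tool_rot: [3.141, -0.001, 1.2]
contact_force: [-0.2, 4.6, 8.0]
opening: 0.0594
grip_force: 35.0
```

Next I release, lift and turn back to yaw 0, and move to where the wrist camera can see the fork.

Emit:
move_arm(
  rows=[
    [0, 0, 0, 0, -0.6],
    [0, 0, 0, 0, -0.6],
    [0, 0, 0, 0, -0.6],
    [0, 0, 40, 0, -0.6],
    [0, 0, 45, -0.15, -1],
    [0, 0, 45, -0.15, -1],
    [-15, 0, 45, -0.15, -1],
    [-20, 5, 0, -0.15, -1],
    [0, 0, 0, -0.15, -1],
    [0, 0, 0, -0.15, -1],
    [0, 0, 0, -0.15, -1],
    [0, 0, 0, -0.15, -1],
  ],
)

```text
time: 5.2
tool_pos: [0.4182, -0.1224, 0.2227]
tool_rot: [3.141, 0.0, -0.007]
contact_force: [-0.1, 0.2, 0.8]
opening: 0.0918
grip_force: 0.0
```

```bash
python3 - <<'E'
from h import *
im,c,T=shot("wrist","w2"); s=monitor.observe(); print(s["time"],s["tool_pos"],s["tool_rot"])
for n,p in dict(tipL=(.513,-.109,.04),tipR=(.513,-.147,.04)).items(): print(n,proj(c,T,[p]))
cv2.imwrite("pics/w2c.png",cv2.resize(cv2.imread("pics/w2.png")[0:260,240:430],None,fx=2,fy=2))
E
```

```text
5.25 [ 0.41826222 -0.12244173  0.22268922] [ 3.14135191e+00  9.66357293e-05 -1.41989536e-02]
tipL [[295.23774407  87.25457794]]
tipR [[344.66678053  86.86280379]]
```

View pics/w2c.png

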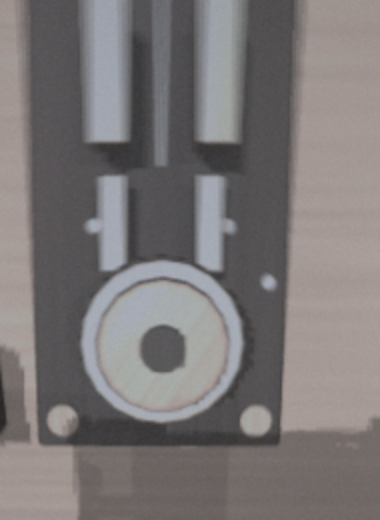

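The fork now points straight along the channel, with the prongs at (113,220) and (212,220) either side of the mark line in the crop. On to the tray.

Emit:
move_arm(
  rows=[
    [12, 36, 0, 0, -1],
    [13, 41, 0, 0, -1],
    [13, 41, 0, 0, -1],
    [13, 41, 0, 0, -1],
    [13, 41, 0, 0, -1],
    [13, 41, 0, 0, -1],
    [13, 41, 0, 0, -1],
    [12, 40, 0, 0, -1],
    [0, 0, 0, 0, -1],
  ],
)

```text
time: 6.15
tool_pos: [0.5209, 0.2039, 0.222]
tool_rot: [-3.14, -0.0, 0.007]
contact_force: [1.1, -0.4, 0.6]
opening: 0.0919
grip_force: 0.0
```

```bash
python3 - <<'E'
from h import *
im,c,T=shot("wrist","w3"); s=monitor.observe(); print(s["time"],s["tool_pos"],s["tool_rot"])
a,c,T2=load("scene","scene0"); print("can foot",onz(c,T2,[(437,303)],0), "top",onz(c,T2,[(448,258)],.18))
E
```

```text
6.2 [0.52034147 0.20168719 0.22193252] [3.14128834e+00 8.76342151e-04 5.92176362e-03]
can foot [[0.78274319 0.03419314 0.        ]] top [[0.77004697 0.0354015  0.18      ]]
```

View pics/w3.png

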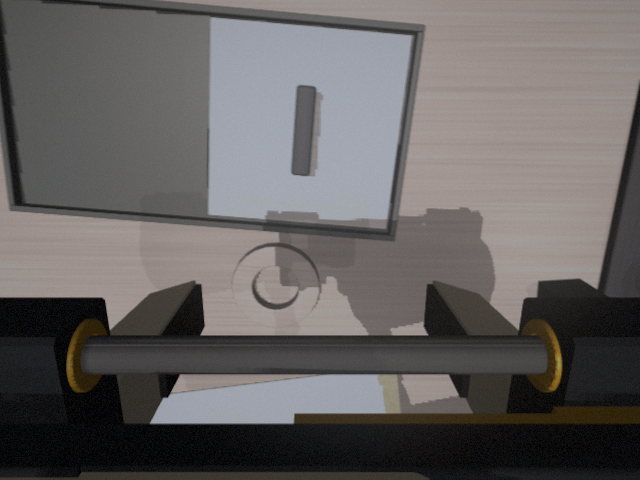

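The view shows the handle at (304,130), the cover from (209,17) to (392,232), and the tray lip's right-hand corners at (424,28) and (394,238).

```bash
python3 - <<'E'
from h import *
im,c,T=load("wrist","w3"); g=cv2.cvtColor(im,cv2.COLOR_BGR2GRAY)
m=(g[70:190,280:326]<112).astype(np.uint8)
k=max(cv2.findContours(m,cv2.RETR_EXTERNAL,cv2.CHAIN_APPROX_NONE)[0],key=cv2.contourArea)
r=cv2.minAreaRect(k+np.array([280,70])); print(r)
B=onz(c,T,cv2.boxPoints(r),.066); print(B.round(4).tolist(), B.mean(0))
# tray lip outer corners z=.046
P=onz(c,T,[(424,26),(396,239),(10,209)],.046); print(P.round(4).tolist())
d=P[0]-P[1]; print("yaw x",np.arctan2(d[1],d[0]),np.linalg.norm(d)); d=P[2]-P[1]; print("y",np.arctan2(-d[0],d[1]),np.linalg.norm(d))
# inner cover edges
Q=onz(c,T,[(416,37),(391,232),(209,17),(208,215)],.040); print(Q.round(4).tolist())
E
```

```text
((303.4911804199219, 130.11471557617188), (19.55760955810547, 89.88831329345703), 4.398705005645752)
[[0.5525, 0.2219, 0.066], [0.6159, 0.2164, 0.066], [0.615, 0.2026, 0.066], [0.5515, 0.2072, 0.066]] [0.58375318 0.2120003  0.066     ]
[[0.6577, 0.1249, 0.046], [0.4962, 0.1353, 0.046], [0.5198, 0.4525, 0.046]]
yaw x -0.0640437145602786 0.1618500151177758
y -0.07410835523906929 0.31807631601854175
[[0.6514, 0.1289, 0.04], [0.5006, 0.1387, 0.04], [0.6639, 0.2819, 0.04], [0.5143, 0.2924, 0.04]]
```

Emit:
move_arm(
  rows=[
    [30, 5, 0, -0.04, -0.4],
    [33, 5, -20, -0.04, -0.2],
    [0, 0, -40, 0, -0.2],
    [0, 0, -40, 0, -0.2],
    [0, 0, -40, 0, -0.2],
    [0, 0, -25, 0, -0.2],
    [0, 0, 0, 0, -0.2],
    [0, 0, 0, 0, -0.2],
  ],
)

```text
time: 7.0
tool_pos: [0.5837, 0.2089, 0.0583]
tool_rot: [3.141, -0.0, -0.08]
contact_force: [0.2, -0.5, 0.6]
opening: 0.055
grip_force: 0.0
```

Emit:
move_arm(
  rows=[
    [0, 3, -10, 0.006, -0.2],
    [0, 0, -4, 0, -0.2],
    [0, 0, 0, 0, 0.2],
    [0, 0, 0, 0, 0.6],
    [0, 0, 0, 0, 1],
    [0, 0, 0, 0, 1],
    [0, 0, 0, 0, 1],
  ],
  newtons=15,
)

```text
time: 7.7
tool_pos: [0.5835, 0.2127, 0.0439]
tool_rot: [-3.142, -0.0, -0.074]
contact_force: [0.6, -0.8, 0.8]
opening: 0.0198
grip_force: 0.0
```

Emit:
move_arm(
  rows=[
    [0, 0, 0, 0, 1],
    [0, 0, 0, 0, 1],
    [0, 0, 0, 0, 1],
  ],
)

```text
time: 8.0
tool_pos: [0.5834, 0.2128, 0.0439]
tool_rot: [-3.142, -0.0, -0.074]
contact_force: [-0.5, 0.4, 0.7]
opening: 0.0142
grip_force: 15.0
```

Emit:
move_arm(
  rows=[
    [1, 10, 0, 0, 1],
    [1.5, 20, 0, 0, 1],
    [1.5, 20, 0, 0, 1],
    [1.5, 20, 0, 0, 1],
    [1.5, 20, 0, 0, 1],
    [1.5, 20, 0, 0, 1],
    [1.5, 20, 0, 0, 1],
    [1, 14, 0, 0, 1],
    [0.3, 8, 0, 0, 1],
    [0, 0, 0, 0, 1],
    [0, 0, 0, 0, 1],
  ],
)

```text
time: 9.1
tool_pos: [0.5946, 0.3654, 0.0439]
tool_rot: [-3.14, -0.0, -0.074]
contact_force: [-0.5, 2.7, 2.8]
opening: 0.0139
grip_force: 15.0
```

Emit:
move_arm(
  rows=[
    [0, 1.5, 0, 0, 1],
    [0, 0, 0, 0, 1],
    [0, 0, 0, 0, 0.4],
    [0, 0, 0, 0, -0.2],
    [0, 0, 0, 0, -0.2],
    [0, 0, 30, 0, -0.2],
    [0, 0, 45, 0, -1],
    [-10, -20, 45, 0, -1],
    [-15, -40, 40, 0, -1],
    [-15, -45, 20, 0, -1],
    [-20, -45, 0, 0, -1],
    [-10, -5, 0, 0, -1],
  ],
)

```text
time: 10.3
tool_pos: [0.5261, 0.2144, 0.2181]
tool_rot: [3.14, -0.0, -0.078]
contact_force: [-0.8, 0.2, -0.9]
opening: 0.0888
grip_force: 0.0
```

Emit:
move_arm(
  rows=[
    [0, 0, 0, 0, -1],
    [0, 0, 0, 0, -1],
  ],
)

```text
time: 10.5
tool_pos: [0.5278, 0.2188, 0.2174]
tool_rot: [-3.141, -0.001, -0.074]
contact_force: [0.5, 0.7, 0.4]
opening: 0.0918
grip_force: 0.0
```

```bash
python3 - <<'E'
from h import *
im,c,T=shot("wrist","w4"); s=monitor.observe(); print(s["time"],s["tool_pos"],s["tool_rot"])
E
```

```text
10.55 [0.52793571 0.21915791 0.21704921] [-3.14124260e+00 -4.96186598e-04 -7.36479802e-02]
```

View pics/w4.png

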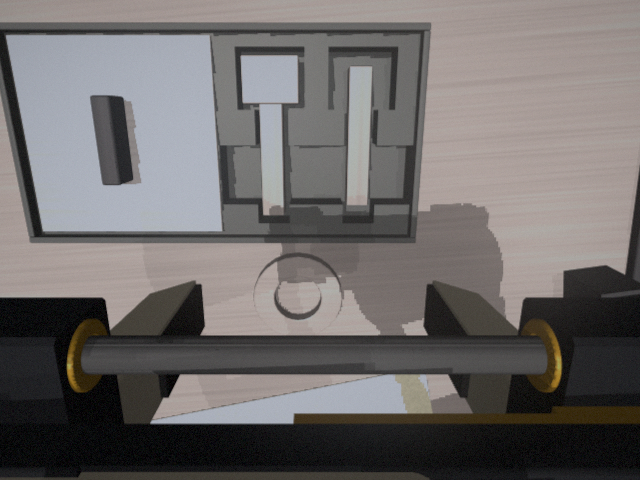

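In the pocket view, the lock bar is in the left pocket, with its wide head at (270,79) and its shank at (272,160). The plain bar with no head is at (359,135). The lock bar is the left one.

```bash
python3 - <<'E'
from h import *
im,c,T=load("wrist","w4"); g=cv2.cvtColor(im,cv2.COLOR_BGR2GRAY)
m=np.zeros_like(g); m[48:222,228:306]=(g[48:222,228:306]>140)
k=max(cv2.findContours(m,cv2.RETR_EXTERNAL,cv2.CHAIN_APPROX_NONE)[0],key=cv2.contourArea)
x,y,w,h=cv2.boundingRect(k); print(x,y,w,h)
mid=[]
for r in range(112,y+h-4):
    cs=np.where(m[r,228:306])[0]; mid.append((228+cs.mean()+.0,r))
P=onz(c,T,mid,.032); f=np.polyfit(P[:,0],P[:,1],1); yaw=np.arctan(f[0])
head=onz(c,T,[(270,y)],.032)[0]; nose=onz(c,T,[(273,y+h)],.032)[0]
print("yaw",yaw,"head end",head,"nose",nose,np.linalg.norm(head-nose))
u=np.array([np.cos(yaw),np.sin(yaw)]); mx=(head[0]+nose[0])/2
for s in (-62.5,-20,0,45): px=mx+s/1000*u[0]; print(s,px,np.polyval(f,px))
# trough edges & cover edge
print("trough lo/hi x",onz(c,T,[(300,199),(300,147)],.036).round(4).tolist())
print("trough/cover end",onz(c,T,[(222,170)],.036).round(4).tolist(),onz(c,T,[(214,100),(221,190)],.04).round(4).tolist())
print("lip",onz(c,T,[(430,25),(416,241)],.046).round(4).tolist())
E
```

```text
241 55 57 48Traceback (most recent call last):
  File "<stdin>", line 9, in <module>
  File "h.py", line 14, in onz
    o,v=ray(c,T,uv); return o+v*((z-o[2])/v[:,2])[:,None]
        ~~~^^^^^^^^
  File "h.py", line 10, in ray
    n=cv2.undistortPoints(p,K,None if d is None else np.array(d,float)).reshape(-1,2)
      ~~~~~~~~~~~~~~~~~~~^^^^^^^^^^^^^^^^^^^^^^^^^^^^^^^^^^^^^^^^^^^^^^
cv2.error: OpenCV(4.12.0) /io/opencv/modules/calib3d/src/undistort.dispatch.cpp:347: error: (-215:Assertion failed) CV_IS_MAT(_src) && CV_IS_MAT(_dst) && (_src->rows == 1 || _src->cols == 1) && (_dst->rows == 1 || _dst->cols == 1) && _src->cols + _src->rows - 1 == _dst->rows + _dst->cols - 1 && (CV_MAT_TYPE(_src->type) == CV_32FC2 || CV_MAT_TYPE(_src->type) == CV_64FC2) && (CV_MAT_TYPE(_dst->type) == CV_32FC2 || CV_MAT_TYPE(_dst->type) == CV_64FC2) in function 'cvUndistortPointsInternal'
```

```bash
python3 - <<'E'
from h import *
im,c,T=load("wrist","w4"); g=cv2.cvtColor(im,cv2.COLOR_BGR2GRAY)
m=np.zeros_like(g); m[48:222,228:306]=(g[48:222,228:306]>140)
rows=np.where(m[:,255:290].sum(1)>10)[0]; y0,y1=rows.min(),rows.max()+1; print(y0,y1)
mid=[]
for r in range(112,y1-4):
    cs=np.where(m[r,250:295])[0]
    if len(cs)>15: mid.append((250+cs.mean(),r))
P=onz(c,T,mid,.032); f=np.polyfit(P[:,0],P[:,1],1); yaw=np.arctan(f[0])
head=onz(c,T,[(270,y0)],.032)[0]; nose=onz(c,T,[(273,y1)],.032)[0]
print("yaw",yaw,"head end",head,"nose",nose,np.linalg.norm(head-nose))
u=np.array([np.cos(yaw),np.sin(yaw)]); mx=(head[0]+nose[0])/2
for s in (-62.5,-20,0,45): px=mx+s/1000*u[0]; print(s,px,np.polyval(f,px))
print("trough lo/hi x",onz(c,T,[(300,199),(300,147)],.036).round(4).tolist())
print("trough/cover end",onz(c,T,[(222,170)],.036).round(4).tolist(),onz(c,T,[(214,100),(221,190)],.04).round(4).tolist())
print("lip",onz(c,T,[(430,25),(416,241)],.046).round(4).tolist())
E
```

```text
56 207
yaw -0.0787758291266719 head end [0.64740279 0.24318543 0.032     ] nose [0.53055898 0.25291478 0.032     ] 0.11724818385793125
-62.5 0.5266747118547386 0.2535844870426766
-20 0.5690429103710162 0.2502399759445791
0 0.5889808861433821 0.24866608836900378
45 0.6338413316312054 0.24512484132395934
trough lo/hi x [[0.5364, 0.2296, 0.036], [0.5784, 0.226, 0.036]]
trough/cover end [[0.5649, 0.2904, 0.036]] [[0.6187, 0.2884, 0.04], [0.5494, 0.2925, 0.04]]
lip [[0.6574, 0.1257, 0.046], [0.4962, 0.1367, 0.046]]
```

Emit:
move_arm(
  rows=[
    [17, 16, 0, 0, 0.35],
    [17, 16, -20, 0, 0.35],
    [0, 0, -35, 0, 0.35],
    [0, 0, -35, 0, 0.35],
    [0, 0, -35, 0, 0.35],
    [0, 0, -25, 0, 0.35],
    [0, 0, 0, 0, 0.35],
    [0, 0, 0, 0, 0.35],
    [0, 0, 0, 0, 0.35],
  ],
)

```text
time: 11.45
tool_pos: [0.5626, 0.2512, 0.0687]
tool_rot: [-3.141, -0.003, -0.074]
contact_force: [-0.7, -0.4, -0.2]
opening: 0.0305
grip_force: 0.0
```

Emit:
move_arm(
  rows=[
    [0, 0, -20, 0, 0.35],
    [0, 0, -20, 0, 0.35],
    [0, 0, -10, 0, 0.35],
    [0, 0, -6, 0, 0.35],
    [0, 0, 0, 0, 0.35],
  ],
)

```text
time: 11.95
tool_pos: [0.5615, 0.2505, 0.0113]
tool_rot: [-3.142, -0.0, -0.074]
contact_force: [-0.2, 0.1, -0.7]
opening: 0.0297
grip_force: 0.0
```

Emit:
move_arm(
  rows=[
    [0, 0, 0, 0, 1],
    [0, 0, 0, 0, 1],
    [0, 0, 0, 0, 1],
    [0, 0, 0, 0, 1],
  ],
  newtons=55,
)

```text
time: 12.35
tool_pos: [0.562, 0.2506, 0.0121]
tool_rot: [-3.141, -0.002, -0.074]
contact_force: [0.3, -0.7, 5.3]
opening: 0.0174
grip_force: 55.0
```

Emit:
move_arm(
  rows=[
    [0, 0, 10, 0, 1],
    [0, 0, 20, 0, 1],
    [0, 0, 25, 0, 1],
    [0, 0, 30, 0, 1],
    [0, 0, 40, 0, 1],
    [0, 0, 0, 0, 1],
  ],
)

```text
time: 12.95
tool_pos: [0.5641, 0.2514, 0.1422]
tool_rot: [-3.138, -0.009, -0.074]
contact_force: [1.8, 0.7, -1.5]
opening: 0.0175
grip_force: 55.0
```

```bash
python3 - <<'E'
from h import *
im,c,T=shot("wrist","w5"); s=monitor.observe(); print(s["time"],s["tool_pos"],s["tool_rot"])
im2,_,_=shot("side","s5")
a=cv2.imread("pics/w5.png"); b=cv2.imread("pics/s5.png")
cv2.imwrite("pics/w5c.png",np.hstack([cv2.resize(a,(400,300)),cv2.resize(b[200:470,120:480],(400,300))]))
E
```

```text
13.0 [0.56260677 0.25085102 0.13912129] [-3.1396678  -0.0051029  -0.07412257]
```

View pics/w5c.png

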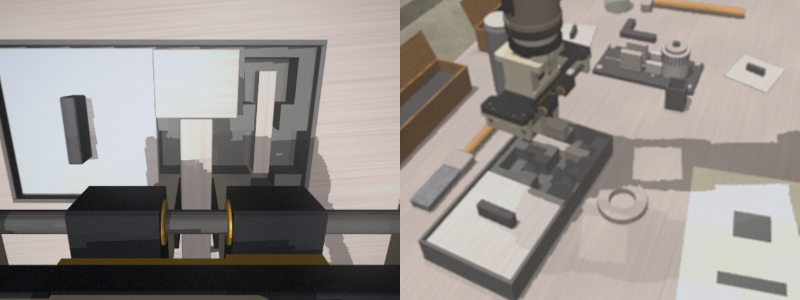

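The lock bar is held. Its head is at about (197,83) in the left view, and the pocket it came from is empty. I'll check its pitch and its offset in the grip.

```bash
python3 - <<'E'
from h import *
im,c,T=load("wrist","w5"); g=cv2.cvtColor(im,cv2.COLOR_BGR2GRAY)
m=(g[60:195,240:392]>170).astype(np.uint8); m=cv2.morphologyEx(m,cv2.MORPH_OPEN,np.ones((60,60)))
k=max(cv2.findContours(m,cv2.RETR_EXTERNAL,cv2.CHAIN_APPROX_NONE)[0],key=cv2.contourArea)+np.array([240,60])
x,y,w,h=cv2.boundingRect(k);print(x,y,w,h)
cor=[(x,y),(x+w,y),(x+w,y+h),(x,y+h)]
for z in (.139+.020,):
    P=onz(c,T,cor,z); print(P.round(4).tolist(), np.linalg.norm(P[1]-P[0]),np.linalg.norm(P[2]-P[3]),np.linalg.norm((P[1]+P[0]-P[2]-P[3])/2))
    a=-.074; Rm=np.array([[np.cos(a),np.sin(a)],[-np.sin(a),np.cos(a)]])
    print(((P[:,:2]-[.5626,.2508])@Rm.T).round(4))
E
```

```text
240 80 142 110
[[0.6516, 0.2684, 0.159], [0.6481, 0.2231, 0.159], [0.6127, 0.2241, 0.159], [0.6163, 0.2727, 0.159]] 0.045441619879473434 0.04872965730580178 0.035492353805724484
[[ 0.0874  0.0241]
 [ 0.0874 -0.0213]
 [ 0.0519 -0.0229]
 [ 0.0519  0.0258]]
```

Emit:
move_arm(
  rows=[
    [2, -20, 0, 0, 1],
    [2.5, -40, 0, 0.01, 1],
    [2.5, -42, 0, 0.01, 1],
    [2.5, -42, 0, 0.01, 1],
    [2.5, -42, 0, 0.01, 1],
    [2.5, -42, 0, 0.01, 1],
    [2.5, -42, 0, 0.01, 1],
    [2.5, -42, 0, 0.01, 1],
    [2, -40, 0, 0.01, 1],
    [0, -25, 0, 0.004, 1],
    [0, 0, 0, 0, 1],
    [0, 0, 0, 0, 1],
  ],
)

```text
time: 14.25
tool_pos: [0.5815, -0.1266, 0.1342]
tool_rot: [-3.14, 0.004, 0.008]
contact_force: [-0.8, 1.0, -2.4]
opening: 0.0177
grip_force: 55.0
```

```bash
python3 - <<'E'
from h import *
im,c,T=shot("scene","s6"); s=monitor.observe(); print(s["time"],s["tool_pos"],s["tool_rot"])
im,c,T=shot("side","d6")
E
```

```text
14.3 [ 0.58179956 -0.1258385   0.13453326] [-3.14012951  0.00320125  0.00956416]
```

Emit:
move_arm(
  rows=[
    [3, -1, -20, 0, 1],
    [0, 0, -30, 0, 1],
    [0, 0, -30, 0, 1],
    [0, 0, -15, 0, 1],
    [0, 0, 0, 0, 1],
    [0, 0, 0, 0, 1],
  ],
)

```text
time: 14.95
tool_pos: [0.5861, -0.1266, 0.0413]
tool_rot: [-3.142, 0.0, 0.011]
contact_force: [-0.1, 0.6, -2.2]
opening: 0.0173
grip_force: 55.0
```

```bash
python3 - <<'E'
from h import *
s=monitor.observe(); print(s["time"],s["tool_pos"],s["tool_rot"])
im,c,T=shot("side","d7"); im,c,T=shot("wrist","w7");im,c,T=shot("scene","s7")
a=cv2.imread("pics/w7.png"); b=cv2.imread("pics/d7.png"); d=cv2.imread("pics/s7.png")
r=lambda q:cv2.resize(q,(400,300),interpolation=cv2.INTER_CUBIC)
cv2.imwrite("pics/c7.png",np.vstack([np.hstack([r(a),r(b[210:300,275:395])]),np.hstack([r(d[215:320,260:400]),0*r(a)])]))
E
```

```text
14.95 [ 0.58606454 -0.12664083  0.04133605] [-3.14155385e+00  1.30753528e-04  1.11700289e-02]
```

View pics/c7.png

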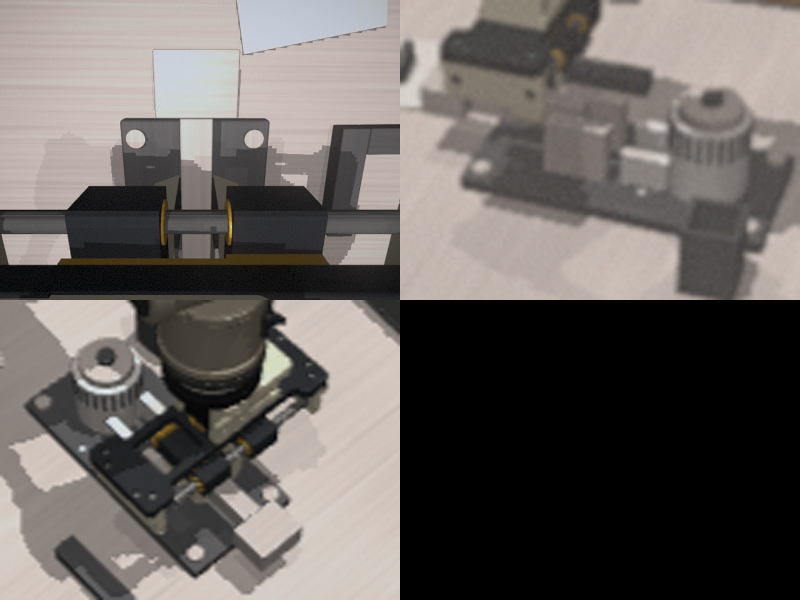

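All three views show the bar centred between the plate's bolts, (136,139) and (254,139), with the fingers just outboard of the cheeks. I'll lower it.

Emit:
move_arm(
  rows=[
    [-2, 0, -8, 0, 1],
    [0, 0, -8, 0, 1],
    [0, 0, -5, 0, 1],
    [0, 0, 0, 0, 1],
    [0, 0, 0, 0, 1],
  ],
)

```text
time: 15.6
tool_pos: [0.5838, -0.1276, 0.0198]
tool_rot: [-3.142, 0.0, 0.01]
contact_force: [-0.2, -0.1, -2.5]
opening: 0.0178
grip_force: 55.0
```

Emit:
move_arm(
  rows=[
    [0, 0, -2, 0, 1],
    [0, 0, -1, 0, 1],
    [0, 0, 0, 0, 1],
  ],
)

```text
time: 15.9
tool_pos: [0.5838, -0.1276, 0.017]
tool_rot: [3.142, 0.0, 0.01]
contact_force: [0.7, -0.5, -2.7]
opening: 0.0177
grip_force: 55.0
```

Emit:
move_arm(
  rows=[
    [0, 0, -1, 0, 1],
    [0, 0, 0, 0, 1],
  ],
)

```text
time: 16.1
tool_pos: [0.5839, -0.1276, 0.0162]
tool_rot: [3.141, -0.0, 0.01]
contact_force: [0.0, -0.0, -2.3]
opening: 0.0175
grip_force: 55.0
```

Emit:
move_arm(
  rows=[
    [0, 0, 0, 0, 0.5],
    [0, 0, 0, 0, 0.35],
    [0, 0, 0, 0, 0.35],
    [0, 0, 20, 0, 0.3],
    [0, 0, 40, 0, -0.3],
    [0, 0, 40, 0, -0.5],
    [0, 0, 20, 0, -0.5],
    [0, 0, 0, 0, -0.5],
    [0, 0, 0, 0, -0.5],
  ],
)

```text
time: 17.0
tool_pos: [0.5836, -0.1275, 0.1359]
tool_rot: [3.141, -0.0, 0.01]
contact_force: [-0.8, -0.7, -0.5]
opening: 0.0666
grip_force: 0.0
```

```bash
cat > bar.py <<'E'
from h import *
import sys
im,c,T=shot("wrist",sys.argv[1]); s=monitor.observe(); print(s["time"],s["tool_pos"],s["tool_rot"])
g=cv2.cvtColor(im,cv2.COLOR_RGB2GRAY)
# predicted bar at expected pose; grab bright blob around the head
p=proj(c,T,[[float(sys.argv[2]),float(sys.argv[3]),.036]])[0]; print("seed",p)
x0,y0=[int(max(0,v-75)) for v in p]; sub=g[y0:int(p[1])+75,x0:int(p[0])+75]
cv2.imwrite("pics/sub_"+sys.argv[1]+".png",sub)
e=cv2.Canny(sub,40,110)
L=cv2.HoughLinesP(e,1,np.pi/180,25,minLineLength=25,maxLineGap=4)
for l in L[:,0]:
    a,b=(l[:2]+[x0,y0]),(l[2:]+[x0,y0]); P=onz(c,T,[a,b],.036)
    print(a,b,P[:,:2].round(4).tolist())
E
python3 bar.py w8 .653 -.126
```

```text
17.05 [ 0.58310939 -0.12733672  0.13493869] [-3.14102045e+00  1.83602046e-03  9.78630750e-03]
seed [312.18893552 124.30914348]
[237 161] [299 161] [[0.6309, -0.0802], [0.6312, -0.1181]]
[279  95] [352  95] [[0.6694, -0.1064], [0.6698, -0.1492]]
[277  93] [351  93] [[0.6705, -0.1053], [0.6709, -0.1486]]
[300 153] [327 153] [[0.6361, -0.1187], [0.6362, -0.1351]]
[355 132] [356 105] [[0.6488, -0.1517], [0.6642, -0.1517]]
[275 156] [276 126] [[0.6341, -0.1035], [0.6518, -0.1044]]
[349 161] [349 133] [[0.6315, -0.1487], [0.6482, -0.1481]]
[278 151] [278 109] [[0.6371, -0.1054], [0.6616, -0.1057]]
[342 161] [371 161] [[0.6315, -0.1444], [0.6316, -0.1621]]
[328 198] [328 157] [[0.6084, -0.1363], [0.6338, -0.1358]]
[334 198] [334 157] [[0.6085, -0.14], [0.6339, -0.1394]]
[300 198] [300 156] [[0.6083, -0.1187], [0.6343, -0.1187]]
[357  53] [362  90] [[0.6925, -0.1512], [0.6726, -0.1549]]
[358  49] [364  92] [[0.6946, -0.1517], [0.6715, -0.1561]]
[350 132] [350  96] [[0.6487, -0.1487], [0.6692, -0.148]]
```

View pics/w8.png

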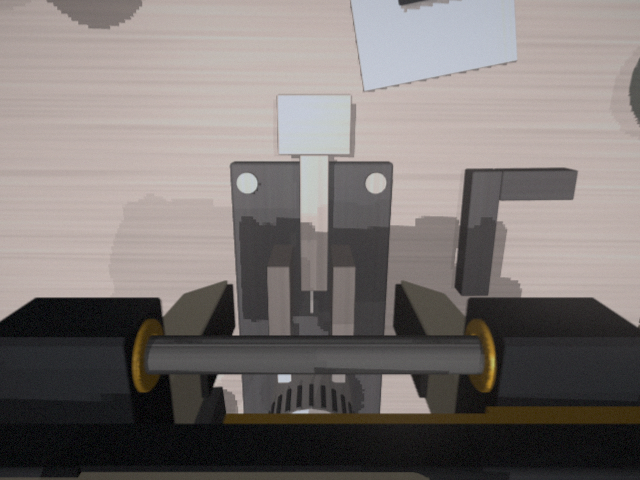

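The bar lies flat and centred. Its head is at (314,124), with the head's end at x=0.670 and the centre at y=-0.127, so it has to slide about 56 mm inward. I'll grip the head across.

Emit:
move_arm(
  rows=[
    [33, 0, 0, 0, -0.5],
    [33, 1, -10, 0, -0.5],
    [0, 0, -35, 0, -0.5],
    [0, 0, -35, 0, -0.5],
    [0, 0, -20, 0, -0.5],
    [0, 0, 0, 0, -0.5],
    [0, 0, 0, 0, -0.5],
  ],
)

```text
time: 17.75
tool_pos: [0.6493, -0.1264, 0.0351]
tool_rot: [-3.141, 0.002, 0.01]
contact_force: [0.3, -0.1, 0.4]
opening: 0.0687
grip_force: 0.0
```

Emit:
move_arm(
  rows=[
    [0, -0.5, -10, 0, -0.5],
    [0, 0, -5, 0, -0.5],
    [0, 0, 0, 0, -0.2],
    [0, 0, 0, 0, 0.2],
    [0, 0, 0, 0, 0.6],
    [0, 0, 0, 0, 0.6],
  ],
  newtons=20,
)

```text
time: 18.35
tool_pos: [0.6501, -0.1271, 0.0216]
tool_rot: [3.141, -0.001, 0.01]
contact_force: [-0.6, -0.6, 0.1]
opening: 0.0439
grip_force: 20.0
```

Emit:
move_arm(
  rows=[
    [-5, 0, 0, 0, 0.6],
    [-8, 0, 0, 0, 0.6],
    [-8, 0, 0, 0, 0.6],
    [-8, -0.5, 0, 0, 0.6],
    [-6, 0, 0, 0, 0.6],
    [0, 0, 0, 0, 0.6],
  ],
)

```text
time: 18.95
tool_pos: [0.6136, -0.1277, 0.0216]
tool_rot: [3.141, 0.001, 0.01]
contact_force: [-2.1, -0.7, 6.9]
opening: 0.0439
grip_force: 20.0
```

Emit:
move_arm(
  rows=[
    [-6, 0, 0, 0, 0.6],
    [-6, 0, 0, 0, 0.6],
    [-5, 0, 0, 0, 0.6],
    [-2.5, 0, 0, 0, 0.6],
    [0, 0, 0, 0, 0.6],
    [0, 0, 0, 0, 0.6],
  ],
)

```text
time: 19.55
tool_pos: [0.5952, -0.1277, 0.0216]
tool_rot: [3.141, -0.0, 0.01]
contact_force: [2.5, 0.4, 7.4]
opening: 0.0435
grip_force: 20.0
```

Emit:
move_arm(
  rows=[
    [-1, 0, 0, 0, 0.6],
    [0, 0, 0, 0, 0.6],
    [0, 0, 0, 0, -0.4],
    [0, 0, 0, 0, -0.4],
    [0, 0, 0, 0, -0.4],
    [0, 0, 30, 0, -0.4],
    [0, 0, 40, 0, -0.4],
    [-40, 0, 40, 0, -0.7],
    [-50, 0, 40, 0, -1],
    [-50, 0, 20, 0, -1],
    [-30, 0, 0, 0, -1],
    [0, 0, 0, 0, -1],
  ],
)

```text
time: 20.75
tool_pos: [0.4398, -0.1269, 0.1766]
tool_rot: [-3.141, 0.002, 0.009]
contact_force: [-0.1, -0.4, -0.2]
opening: 0.0913
grip_force: 0.0
```

```bash
python3 bar.py w9 .595 -.127; python3 - <<'E'
from h import *
im,c,T=load("wrist","w9")
for r in (36,60,118,126,161): print(r,proj(c,T,[[.4531+r/1000,-.1274,.036]]))
shot("scene","s9")
a=cv2.imread("pics/s9.png"); b=cv2.imread("pics/w9.png")
cv2.imwrite("pics/c9.png",np.hstack([cv2.resize(b[0:300,220:430],(400,571)),cv2.resize(a[130:380,230:520],(400,345))[:,:] if 0 else cv2.copyMakeBorder(cv2.resize(a[140:390,230:530],(400,333)),0,238,0,0,cv2.BORDER_CONSTANT)]))
E
```

```text
20.8 [ 0.44203714 -0.12738018  0.17654755] [-3.14146887e+00  5.30442271e-04  8.71527375e-03]
seed [315.93588197 -18.78531987]
[304  56] [304   8] [[0.5513, -0.1195], [0.5798, -0.1195]]
[331  56] [331   8] [[0.5514, -0.1374], [0.5799, -0.1368]]
[305   5] [330   5] [[0.5815, -0.1201], [0.5816, -0.1361]]
[293  29] [293  56] [[0.5675, -0.1124], [0.5512, -0.1123]]
[358  56] [359  15] [[0.5516, -0.1552], [0.576, -0.1549]]
[336  56] [336  28] [[0.5515, -0.1407], [0.5683, -0.1403]]
36 [[315.10087119 151.76946969]]
60 [[315.40684277 116.25250309]]
118 [[316.20996931  23.02613812]]
126 [[316.3284909    9.26823535]]
161 [[316.87155376 -53.77012005]]
```

View pics/c9.png

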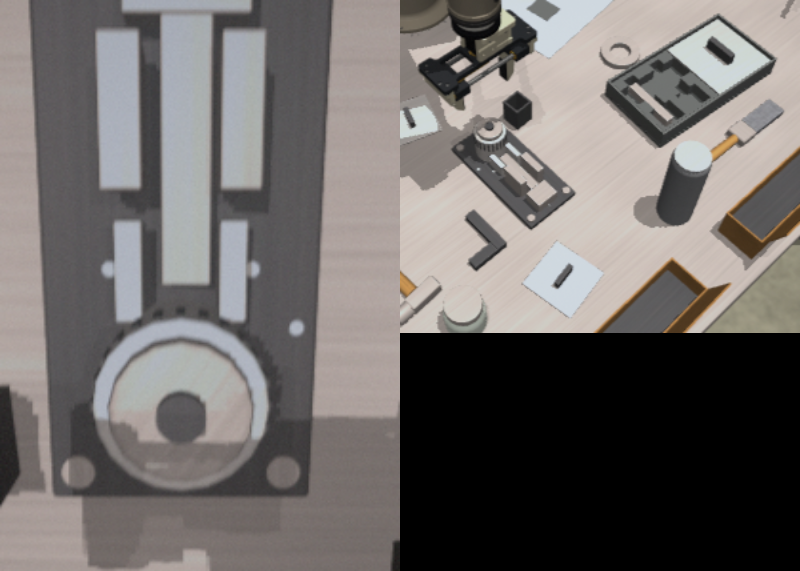

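The bar lies flat in the channel with its nose between the prongs at (187,285) in the crop, about 37 mm from the axis, and its head just past the cheeks. The plain bar is still in its pocket, the cover is on the ledge and the arm is clear.

```bash
python3 -c "
from cell import workorder
print(workorder.hand_in())"
```

```text
the job is handed in; nothing more can be done
None
```

The job is handed in at about 21 s of the 67 s allowed: the collar is at its marked stop, the cover is on the tray's empty half, and the lock bar lies flat in the channel within about 2 mm of home; hand-in returned no verdict.

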